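Set the rotary table to its marker and store the angle

TASK

Set the rotary table: with the fingertips, gently push the dial round by its finger tab until the arrow line on the dial lines up with the line on the sliding marker at the edge, then press the round store button fully down and let go of it. Press the button only when the lines agree. The ring gauge stays lying in the middle of the dial, and the marker and the other things beside the table are left where they are.

Things in the scene. Friction and masses are not known exactly. Their poses are not given: they have to be found in the camera images.
- dial_center (a point): centre of the dial's top face, on its turning axis. The dial is a flat aluminium disc, 172 mm in diameter and 8 mm thick, its top 42 mm above the bench, on a round grey base 212 mm in diameter (224 mm at the foot; ring top round the dial 34 mm above the bench). The axis is vertical. The point turns with the dial.
- index_line (a point): on the dial at 88 mm from its axis, at the outer end of the dial's only line: a black radial line 3 mm wide with an arrow head at its outer end. It turns with the dial.
- tab_top (a point): centre of the top of the finger tab: an upright steel plate on the dial, exactly opposite the arrow line, centred 63 mm from the axis; 34 mm long along the radius, 10 mm thick across it, and its top 27 mm above the dial top. Push it sideways, at right angles to the radius, from either side.
- dial (a joint): dial angle in rad, counter-clockwise positive seen from above. It grows freely past a full turn either way. When it equals joint marker (give or take full turns) the lines agree. The dial has no spring; friction of 0.12 N m (about 2 N at the tab) keeps it where it is left.
- marker (a joint): angle of the sliding marker round the same axis, from the same zero as joint dial, rad. It is stiff and is not to be moved.
- marker_line (a point): at 88 mm from the dial's axis, at the inner end of the white line on the sliding marker: a dark steel block about 20 mm wide on the ring round the dial, at 90 to 115 mm from the axis, top 44 mm above the bench, with a nose towards the dial. The height of the point is that of the dial's top.
- store_top (a point): centre of the top of the store button: a grey round button 32 mm in diameter on a black housing, on the console beside the dial, 143 mm from the dial's axis. It is pressed straight down 6 mm against a spring (about 4 N at full depth) and comes back up by itself.
- store (a joint): depth of the button in m: 0 up, 0.006 fully down.
- ring_center (a point): centre of the ring gauge, a loose steel ring 46 mm in diameter and 14 mm high, lying flat on the middle of the dial. It turns with the dial and must not be lifted or pushed off the middle.
- master_center (a point): centre of a loose stepped steel setting master, 30 mm in diameter and 43 mm high, standing on the bench beside the table. A bystander.
- small_ring_center (a point): centre of a smaller loose steel ring, 34 mm in diameter and 12 mm high, lying on the bench beside the table. A bystander.
- plug_center (a point): centre of a loose plug gauge, a six-sided rod 98 mm long and 18 mm thick, lying on the bench to the right. A bystander.
There are look-alikes about, which are no part of the job. Leave any orange or red look-alike of the part that bears ring_center alone.

How it is judged:
By the outcome, as a careful person would: the job done as asked, in the order asked, and still so for the second after the job is handed in, with the robot touching nothing.
It also fails if it takes over 54 s, if anything falls off the work surface, if the arm or the gripper's body presses on something with over 40 N, if the wrist force passes 120 N, or if a joint passes its speed limit or range.

ROBOT

A 6-joint arm with a two-finger parallel gripper is mounted at the origin on a cart in front of the work surface, level with it; the furniture and walls round the work are solid. World frame = base frame: x ahead of the robot, y to its left, z up, the work surface at z = 0. Lengths are in m, angles in rad, forces in N, time in s.
With the tool pointing down it reaches from about 0.35 to 0.775 m from the base axis. Payload 5.5 kg.
Tool frame: the origin (TCP) lies midway between the tips of the shut fingers; the grasp point (between the pads) lies 19 mm behind it (env.tcp_to_grasp is the distance from the TCP to the grasp point, in m); z points along the fingers, y is the direction in which the jaws open and shut (so a half turn about z gives the same grasp; the last joint's range is limited). The gripper opens to 85 mm and grips with 20 to 120 N. Pads are 22 mm wide; open, the fingers measure 114 mm over their backs; the gripper's body (76 mm by 85 mm) begins 54 mm behind the grasp point. The pads swing forward as they close: fully open they stand 13 mm farther back than shut.
Start: joints at [1.151, 0.313, 0.046, 1.304, 0, 1.431], TCP at [0.159, 0.553, 0.231] pointing down, gripper open.
Joint ranges: [-2.76, 2.76], [-0.86, 1.69], [-1.03, 1.26], [-2.2, 2.34], [-1.47, 1.5], [-3.14, 3.14]. Speed limits (rad/s): [2.57, 2.57, 3.14, 3.14, 3.14, 3.14].

INTERFACE

Orientations are given as a unit quaternion [w, x, y, z].
In Python, from workcell import get_state, viewer, hand_in, finder, env gives the robot as it stands.
- The arm moves only by the tool arm_command, never from a script. Its argument "motion" is a list of rows, each an object of numbers: "x", "y", "z": the shift along the tool's x, y, z in mm; "rx", "ry", "rz": the turn, a rotation vector about the tool's x, y, z in degrees; "hand": the closure, from -1 (fully open) to 1 (shut). A call has 1 to 10 rows; each row is the pose to reach, as a shift and turn from the pose commanded when the call began, along the tool's axes at that moment; what a row does not reach only later rows make up. A row lasts 1/8 s, in which the tool goes at most 62.5 mm and 10.7 degrees, less where a joint would pass 70% of its speed; a pose out of reach is approached as far as the arm can. A call with a gripper value outside its range is refused whole. The fingers move at their own pace and stop on an object; "force" is the grip in N (left out, the last holds). Time passes only in rows, so rows that repeat a pose let the fingers close. It gives the time, the measured TCP pose, the force and the opening at its end, in the units of the state.
- get_state(): the state, without advancing time (a new reading comes with each control period).
- viewer.read_camera(name): name is "scene" or "side" or "wrist"; returns a dict with "image" (420x560x3 uint8, red, green, blue), "z_map" (420x560 float32, m along the optical axis (not along the pixel's ray), 0 where there is no reading), "intrinsics" (3x3 intrinsics, pixels), "rvec" (rotation vector, rad) and "tvec" (3), from world to camera coordinates, as OpenCV has them. Camera axes: x right, y down, z forward; pixel columns grow to the right and rows downward; lengths in m; the calibration is good to about 2 mm. A picture is of the moment at which its call begins.
- hand_in(): hands the job in, once; it reports no verdict.
Trained networks look in a picture, given as the dict that the camera call returned (one of the last four; its "shot" number tells which), for a name from the list of things; names that differ only in an ending like _2 or _b are one class to them, and where a whole thing is asked for, a point or a joint stands for the part that bears it (a point fixed in the world has none). Each returns a list of dicts, best first, with "score" (0 to 1); they miss things now and then, are a little off and sometimes report something else, mostly with a low value. They report only what shows in the picture. A call takes as long as a camera call. They do not tell look-alikes from the thing itself.
- finder.find_in(picture, query): "at" ([column, row] in pixels, amid what is visible of it).
- finder.masks_of(picture, query): "region" (420x560 bool, what is visible of it) and "at" ([column, row] in pixels, amid what is visible of it).
The state is a dict: "clock": time; "joint_pos": joint angles; "qvel": joint speeds; "tau": joint torques, N m; "tcp_pos": TCP position; "orientation": TCP orientation; "wrist_force": force on the tool from outside, world axes, zero at the start; "ft_torque": the same for the moment, N m; "finger_gap": finger opening in m.
Only numpy, scipy, OpenCV 4.12 (cv2) and the standard library are available. Lean on these libraries where they do the work, as an engineer would, in place of code of your own. Each camera call takes 0.05 s, during which the arm holds its last target.

## Working session

There is one attempt and no reset: what is moved stays moved. The work goes in short steps, Python scripts to look and compute and a tool call to move; the robot and the scene stay as the last step left them, time stands still between calls to the robot, and variables do not carry over. Pictures are saved under pics/ and viewed, and the job is handed in when it is done.

Besides the shell and the picture viewer there is one more tool, called after "Request:" as name(argument=value, ...), one argument or row to a line, values as JSON. arm_command: Moves the arm, as the interface text tells. Its arguments: {"type":"object","properties":{"motion":{"type":"array","items":{"type":"object","properties":{"x":{"type":"number"},"y":{"type":"number"},"z":{"type":"number"},"rx":{"type":"number"},"ry":{"type":"number"},"rz":{"type":"number"},"hand":{"type":"number"}}}},"force":{"type":"number"}},"required":["motion"]}

```bash
mkdir -p pics; ls
cat > h.py <<'E'
import numpy as np, cv2
from workcell import get_state, viewer, hand_in, finder, env
def P(pic,pts):
    p,_=cv2.projectPoints(np.array(pts,float).reshape(-1,3),np.array(pic["rvec"],float),np.array(pic["tvec"],float),np.array(pic["intrinsics"],float),None); return p[:,0]
def onplane(pic,uv,z):
    K=np.array(pic["intrinsics"]);R=cv2.Rodrigues(np.array(pic["rvec"],float))[0];t=np.array(pic["tvec"],float).ravel()
    c=-R.T@t; d=R.T@np.linalg.inv(K)@np.array([uv[0],uv[1],1.]); return c+d*(z-c[2])/d[2]
def save(pic,n): cv2.imwrite("pics/"+n,pic["image"][:,:,::-1])
def world(pic):
    K=np.array(pic["intrinsics"]);R=cv2.Rodrigues(np.array(pic["rvec"],float))[0];t=np.array(pic["tvec"],float).ravel()
    v,u=np.mgrid[0:420,0:560]; z=pic["z_map"]; c=np.stack([(u-K[0,2])/K[0,0]*z,(v-K[1,2])/K[1,1]*z,z],-1)
    w=(c-t)@R; w[z==0]=np.nan; return w
E
python3 - <<'E'
from h import *
print(get_state())
for n in ("scene","side"):
    p=viewer.read_camera(n); save(p,n+"0.png")
    for q in ("dial_center","index_line","tab_top","marker_line","store_top","ring_center","plug_center"):
        r=finder.find_in(p,q); print(n,q,[(np.round(a["at"]),round(a["score"],2)) for a in r[:4]])
        hz={"dial_center":.042,"index_line":.042,"tab_top":.069,"marker_line":.042,"store_top":.05,"ring_center":.05,"plug_center":.009}[q]
        for a in r[:2]: print("   ",onplane(p,a["at"],hz).round(4))
E
```

```text
pics
{'clock': 0.0, 'joint_pos': array([ 1.15140896e+00,  3.13999304e-01,  4.49922454e-02,  1.30360983e+00,
       -3.70455567e-06,  1.43120946e+00]), 'qvel': array([ 0.00011003, -0.00037637,  0.00039163,  0.0007614 ,  0.00012551,
        0.00096278]), 'tau': array([ 2.67189507e-04, -4.80622458e+01,  2.98537159e+01,  1.93896191e-02,
       -1.16125989e-04, -1.31726233e-05]), 'tcp_pos': array([0.15858804, 0.55216827, 0.23041493]), 'orientation': array([-2.49331996e-04,  1.39444278e-01,  9.90229501e-01, -8.75469774e-04]), 'wrist_force': array([-0.16558273,  0.67575512,  0.16104772]), 'ft_torque': array([ 0.02521399, -0.01249515, -0.01665779]), 'finger_gap': 0.0855355730661477}
scene dial_center [(array([331., 254.]), 0.77)]
    [0.5187 0.0361 0.042 ]
scene index_line [(array([329., 253.]), 0.96)]
    [0.5188 0.0318 0.042 ]
scene tab_top []
scene marker_line [(array([328., 247.]), 0.69)]
    [0.5067 0.0213 0.042 ]
scene store_top [(array([293., 210.]), 0.43)]
    [ 0.4833 -0.1041  0.05  ]
scene ring_center [(array([326., 254.]), 0.69), (array([298., 174.]), 0.64), (array([255., 202.]), 0.59)]
    [0.5301 0.0282 0.05  ]
    [ 0.39   -0.1597  0.05  ]
scene plug_center [(array([210., 154.]), 0.57)]
    [ 0.4666 -0.405   0.009 ]
side dial_center [(array([264., 266.]), 0.97)]
    [0.5135 0.0578 0.042 ]
side index_line [(array([258., 267.]), 0.9), (array([283., 219.]), 0.39)]
    [0.5237 0.0617 0.042 ]
    [ 0.4783 -0.1366  0.042 ]
side tab_top [(array([262., 263.]), 0.75)]
    [0.5152 0.0915 0.069 ]
side marker_line [(array([318., 262.]), 0.69)]
    [0.4127 0.0403 0.042 ]
side store_top [(array([286., 222.]), 0.68)]
    [ 0.472  -0.1096  0.05  ]
side ring_center [(array([327., 230.]), 0.8), (array([261., 253.]), 0.73), (array([272., 218.]), 0.73), (array([237., 229.]), 0.59)]
    [ 0.3856 -0.0725  0.05  ]
    [0.52   0.0253 0.05  ]
side plug_center [(array([287., 192.]), 0.45)]
    [ 0.4666 -0.3844  0.009 ]
```

View pics/scene0.png

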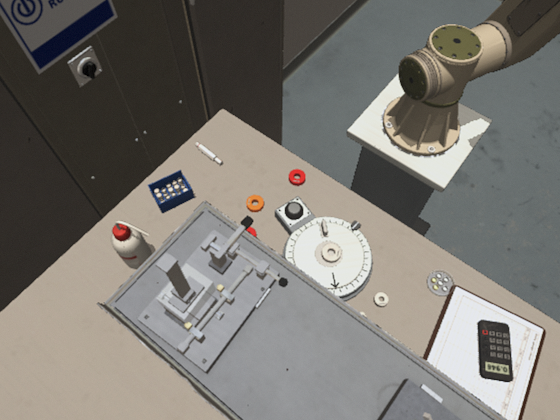

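View pics/side0.png

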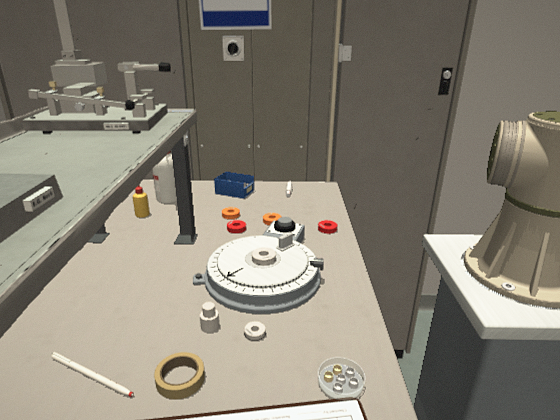

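Run:
```python
from h import *
a=cv2.imread("pics/scene0.png")[185:310,265:395]; cv2.imwrite("pics/sc_z.png",cv2.resize(a,None,fx=4.6,fy=4.6,interpolation=cv2.INTER_CUBIC))
a=cv2.imread("pics/side0.png")[205:315,185:335]; cv2.imwrite("pics/si_z.png",cv2.resize(a,None,fx=5.3,fy=5.3,interpolation=cv2.INTER_CUBIC))
p=viewer.read_camera("scene");w=world(p)
for u,v in [(293,210),(323,228),(356,225),(335,283),(330,253),(300,300),(280,330),(345,310),(297,176),(382,299)]: print(u,v,w[v,u].round(4))
m=(abs(w[...,2]-.042)<.004)&(w[...,0]>.38)&(w[...,0]<.66)&(abs(w[...,1])<.2)
print(w[m].mean(0),w[m].min(0),w[m].max(0),m.sum())
p=viewer.read_camera("side");w=world(p)
m=(abs(w[...,2]-.042)<.003)&(w[...,0]>.38)&(w[...,0]<.66)&(w[...,1]<.2)&(w[...,1]>-.1)
print(w[m].mean(0),w[m].min(0),w[m].max(0),m.sum())
for u,v in [(318,262),(199,279),(280,240),(286,222),(160,160),(150,240)]: print(u,v,w[v,u].round(4))
```

```text
293 210 [ 0.4857 -0.1032  0.0568]
323 228 [ 0.4828 -0.0143  0.0626]
356 225 [0.4158 0.041  0.0415]
335 283 [0.5731 0.086  0.0445]
330 253 [0.5178 0.0334 0.0425]
300 300 [0.7182 0.0799 0.2731]
280 330 [0.7818 0.0846 0.2745]
345 310 [0.6844 0.1527 0.2743]
297 176 [ 0.3679 -0.1763 -0.0029]
382 299 [ 5.209e-01  1.921e-01 -1.000e-04]
[0.51761418 0.029884   0.04191151] [ 0.40544531 -0.14429408  0.0380002 ] [0.59365315 0.18171754 0.04599498] 3372
[0.51791856 0.044896   0.04133274] [ 0.40365769 -0.09973403  0.0390174 ] [0.60600276 0.18474124 0.04499498] 3304
318 262 [0.4138 0.0434 0.0433]
199 279 [0.636  0.0554 0.0096]
280 240 [ 0.485  -0.0047  0.062 ]
286 222 [ 0.4727 -0.0945  0.0566]
160 160 [0.6701 0.0961 0.2549]
150 240 [ 0.7801 -0.1105 -0.0018]
```

View pics/sc_z.png

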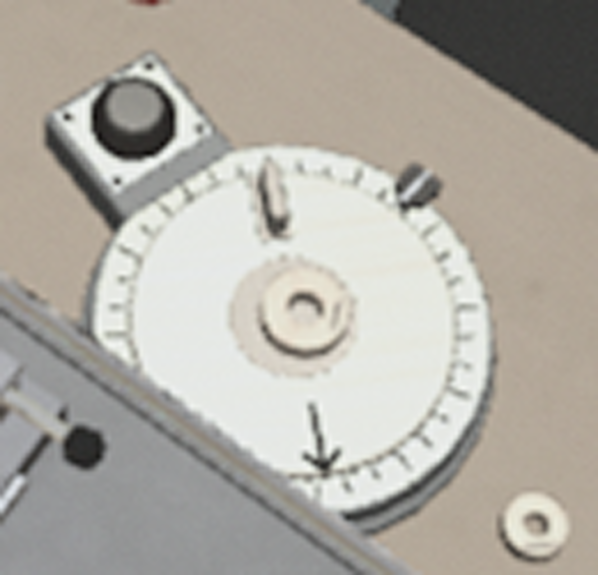

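View pics/si_z.png

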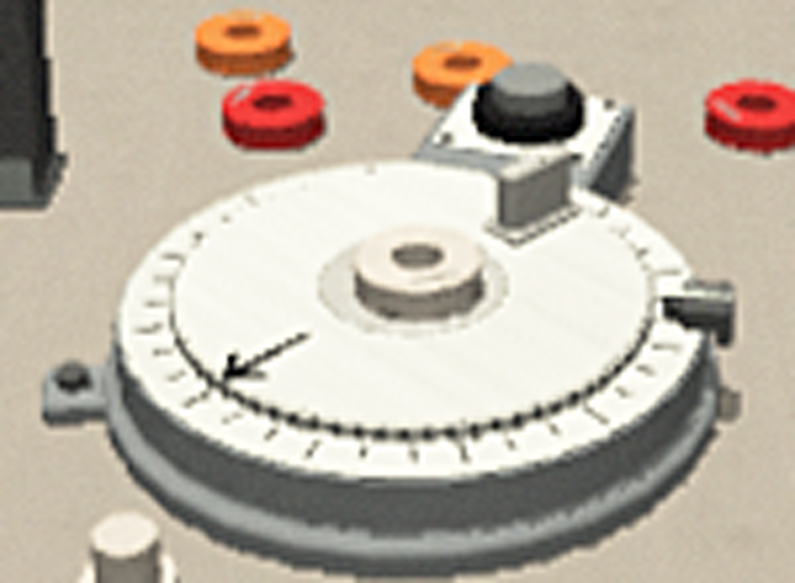

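Run:
```python
from h import *
W=[]
for n in("scene","side"):
    p=viewer.read_camera(n);w=world(p)
    m=(w[...,2]>.2)&(w[...,2]<.3)&(w[...,0]>.5)
    q=w[m]
    for y0 in np.arange(-.3,.4,.1):
        s=q[abs(q[:,1]-y0)<.02]
        if len(s): print(n,round(y0,1),"minx",np.percentile(s[:,0],[0,1,5]).round(3),"z",np.percentile(s[:,2],[1,50,99]).round(3))
    # tab points above dial
    for lo,hi,nm in((.06,.072,"tab"),(.0535,.0575,"ring/btn")):
        m=(w[...,2]>lo)&(w[...,2]<hi)&(np.hypot(w[...,0]-.51,w[...,1]-.04)<.1); q=w[m]
        print(n,nm,len(q),q.mean(0).round(4),q.min(0).round(3),q.max(0).round(3))
    m=(abs(w[...,2]-.042)<.003)&(np.hypot(w[...,0]-.51,w[...,1]-.04)<.15);
    W.append(w[m])
    x,y=w[m][:,0],w[m][:,1]
    # edge: extreme by angle
    a=np.degrees(np.arctan2(y-.041,x-.507)); r=np.hypot(x-.507,y-.041)
    print([ (k,round(float(np.max(r[abs(a-k)<4])),3)) for k in range(-170,180,20) if (abs(a-k)<4).any()])
p=viewer.read_camera("wrist");save(p,"w0.png")
```

```text
scene -0.3 minx [0.787 0.787 0.788] z [0.2   0.203 0.208]
scene -0.2 minx [0.673 0.676 0.687] z [0.273 0.278 0.291]
scene -0.1 minx [0.671 0.673 0.677] z [0.271 0.276 0.3  ]
scene 0.0 minx [0.671 0.673 0.677] z [0.271 0.276 0.3  ]
scene 0.1 minx [0.672 0.675 0.687] z [0.271 0.274 0.297]
scene 0.2 minx [0.671 0.675 0.682] z [0.271 0.274 0.279]
scene 0.3 minx [0.671 0.673 0.676] z [0.271 0.275 0.3  ]
scene tab 58 [ 0.481  -0.0107  0.0675] [ 0.464 -0.028  0.06 ] [0.541 0.042 0.072]
scene ring/btn 172 [0.5181 0.0342 0.0558] [ 0.477 -0.021  0.054] [0.541 0.058 0.057]
[(-170, 0.093), (-150, 0.09), (-130, 0.093), (-110, 0.146), (-90, 0.149), (-70, 0.1), (-50, 0.102), (-30, 0.101), (-10, 0.087), (10, 0.087), (30, 0.09), (50, 0.086), (70, 0.079), (90, 0.074), (110, 0.071), (130, 0.076), (150, 0.068), (170, 0.07)]
side -0.2 minx [0.669 0.669 0.67 ] z [0.256 0.276 0.279]
side -0.1 minx [0.669 0.669 0.67 ] z [0.202 0.273 0.299]
side 0.0 minx [0.668 0.669 0.67 ] z [0.256 0.273 0.3  ]
side 0.1 minx [0.668 0.669 0.67 ] z [0.254 0.273 0.278]
side 0.2 minx [0.668 0.669 0.67 ] z [0.255 0.273 0.278]
side 0.3 minx [0.668 0.669 0.669] z [0.254 0.274 0.299]
side tab 85 [ 0.4742 -0.012   0.0652] [ 0.461 -0.03   0.06 ] [0.487 0.001 0.069]
side ring/btn 238 [0.5117 0.032  0.0551] [ 0.461 -0.023  0.054] [0.537 0.057 0.057]
[(-170, 0.091), (-150, 0.082), (-130, 0.084), (-110, 0.148), (-90, 0.144), (-70, 0.099), (-50, 0.099), (-30, 0.101), (-10, 0.098), (10, 0.095), (30, 0.09), (50, 0.084), (70, 0.079), (90, 0.075), (110, 0.073), (130, 0.071), (150, 0.072), (170, 0.073)]
```

View pics/w0.png

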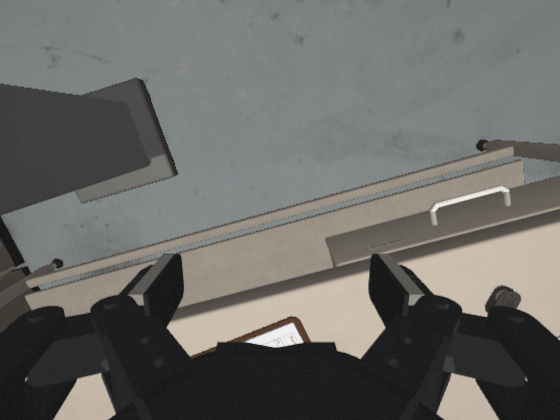

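```bash
cat > ov.py <<'E'
from h import *
import sys
cx,cy,th,mk=map(float,sys.argv[1:5]); tag=sys.argv[5]
from math import *
def circ(r,z,c=(cx,cy)): return [(c[0]+r*cos(t),c[1]+r*sin(t),z) for t in np.linspace(0,2*pi,120)]
def pol(r,a,z): return (cx+r*cos(a),cy+r*sin(a),z)
for n in ("scene","side"):
    p=viewer.read_camera(n); S=6
    cu,cv_=P(p,[(cx,cy,.042)])[0]; 
    w=(800/S/2,600/S/2); x0=int(cu-w[0]);y0=int(cv_-w[1])
    im=p["image"][y0:y0+100,x0:x0+133,::-1]; im=cv2.resize(im,None,fx=S,fy=S,interpolation=cv2.INTER_CUBIC)
    def dr(pts,col,cl=False):
        q=((P(p,pts)-[x0,y0]+.5)*S); cv2.polylines(im,[np.int32(q*16)],cl,col,1,cv2.LINE_AA,4)
    dr(circ(.086,.042),(0,0,255)); dr(circ(.106,.034),(0,160,0)); dr(circ(.112,.0),(160,160,0)); dr(circ(.023,.056),(255,0,0))
    t=radians(th); dr([pol(.04,t,.042),pol(.088,t,.042)],(255,0,255))
    m=radians(mk); dr([pol(.088,m,.042),pol(.115,m,.044)],(255,0,255))
    dr([(pol(.063,t+pi,.069)[0]+a*cos(t)-b*sin(t),pol(.063,t+pi,.069)[1]+a*sin(t)+b*cos(t),.069) for a,b in((.017,.005),(.017,-.005),(-.017,-.005),(-.017,.005))],(0,128,255),True)
    cv2.imwrite(f"pics/ov_{n}_{tag}.png",im)
p=viewer.read_camera("wrist"); R=cv2.Rodrigues(np.array(p["rvec"],float))[0]; print("wristcam",(-R.T@np.array(p["tvec"]).ravel()).round(3),R[2].round(3),R[0].round(3),p["intrinsics"])
E
python3 ov.py .520 .033 45 175 a
```

```text
wristcam [0.098 0.571 0.375] [ 0.25  -0.071 -0.966] [0.276 0.961 0.001] [[310.30884699   0.         275.6995503 ]
 [  0.         310.30884699 207.06384051]
 [  0.           0.           1.        ]]
```

View pics/ov_scene_a.png

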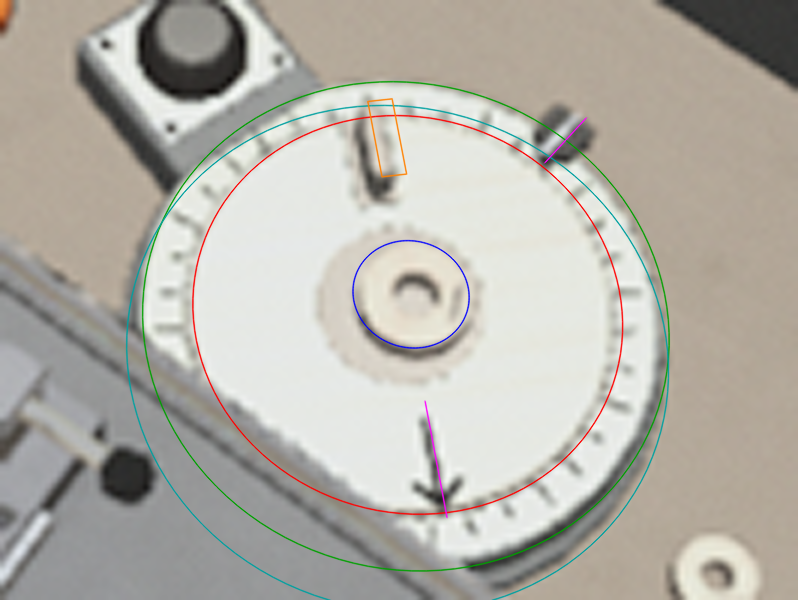

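View pics/ov_side_a.png

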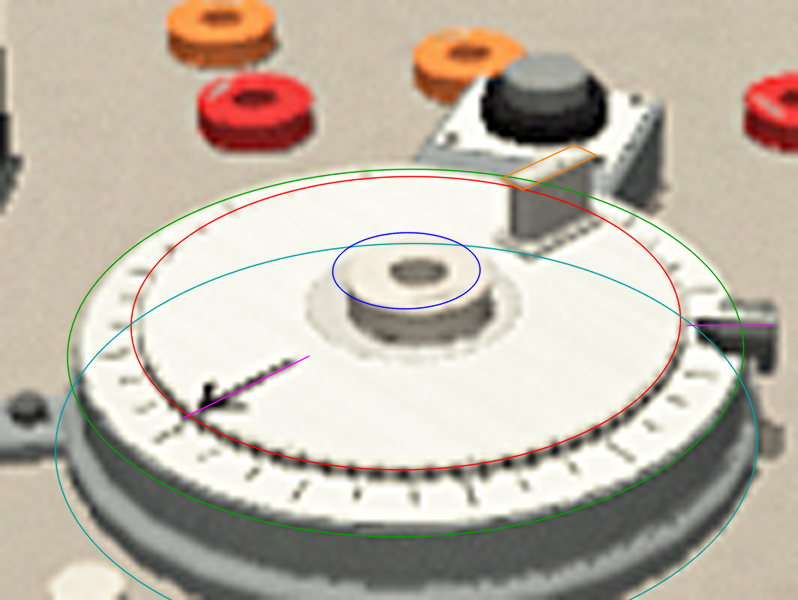

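Request:
arm_command(
  motion=[
    {"x":-436,"y":-444,"z":0,"rz":119,"hand":1},
    {"x":-436,"y":-444,"z":0,"rz":119,"hand":1},
    {"x":-436,"y":-444,"z":0,"rz":119,"hand":1},
    {"x":-436,"y":-444,"z":0,"rz":119,"hand":1},
    {"x":-436,"y":-444,"z":0,"rz":119,"hand":1},
    {"x":-436,"y":-444,"z":0,"rz":119,"hand":1},
    {"x":-436,"y":-444,"z":0,"rz":119,"hand":1},
    {"x":-436,"y":-444,"z":0,"rz":119,"hand":1},
    {"x":-436,"y":-444,"z":0,"rz":119,"hand":1},
    {"x":-436,"y":-444,"z":0,"rz":119,"hand":1},
  ],
  force=40,
)

```text
invalid input at $.motion[0]: expected keys x, y, z, rx, ry, rz, hand
```

```bash
cat > mv.py <<'E'
from h import *
from scipy.spatial.transform import Rotation as Ro
s=get_state(); q=s["orientation"]; R=Ro.from_quat([q[1],q[2],q[3],q[0]])
T=s["tcp_pos"]
def yaw(): return np.degrees(np.arctan2(R.as_matrix()[1,0],R.as_matrix()[0,0]))
def to(x,y,z,psi):
    d=R.inv().apply(np.array([x,y,z])-T)*1000
    c,s_=np.cos(np.radians(psi)),np.sin(np.radians(psi))
    G=Ro.from_matrix(np.array([[c,s_,0],[s_,-c,0],[0,0,-1]]))
    rv=np.degrees((R.inv()*G).as_rotvec()); print((x,y,z,psi),"->",d.round(1),rv.round(1))
print("t",round(s["clock"],2),T.round(4),"yaw",yaw().round(1),"q",s["joint_pos"].round(2),"F",s["wrist_force"].round(2),"gap",round(s["finger_gap"],4))
E
python3 - <<'E'
from mv import *
to(.455,.005,.23,45)
E
```

```text
t 1.2 [0.1588 0.5527 0.2313] yaw 164.0 q [ 1.15  0.31  0.05  1.3  -0.    1.43] F [0.26 0.06 0.39] gap 0.0852
(0.455, 0.005, 0.23, 45) -> [-435.9 -444.6    1.3] [  0.  -0. 119.]
```

Request:
arm_command(
  motion=[
    {"x":-436,"y":-444,"z":0,"rx":0,"ry":0,"rz":119,"hand":1},
    {"x":-436,"y":-444,"z":0,"rx":0,"ry":0,"rz":119,"hand":1},
    {"x":-436,"y":-444,"z":0,"rx":0,"ry":0,"rz":119,"hand":1},
    {"x":-436,"y":-444,"z":0,"rx":0,"ry":0,"rz":119,"hand":1},
    {"x":-436,"y":-444,"z":0,"rx":0,"ry":0,"rz":119,"hand":1},
    {"x":-436,"y":-444,"z":0,"rx":0,"ry":0,"rz":119,"hand":1},
    {"x":-436,"y":-444,"z":0,"rx":0,"ry":0,"rz":119,"hand":1},
    {"x":-436,"y":-444,"z":0,"rx":0,"ry":0,"rz":119,"hand":1},
    {"x":-436,"y":-444,"z":0,"rx":0,"ry":0,"rz":119,"hand":1},
    {"x":-436,"y":-444,"z":0,"rx":0,"ry":0,"rz":119,"hand":1},
  ],
  force=40,
)

```text
clock: 2.45
tcp_pos: [0.4561, 0.0034, 0.2316]
orientation: [0.0, 0.882, 0.471, 0.001]
wrist_force: [1.0, 1.8, -1.0]
finger_gap: 0.0005
```

Run:
```python
from mv import *
to(.455,.005,.23,45)
```

```text
t 2.45 [0.4561 0.0034 0.2316] yaw 56.1 q [-0.17  0.08 -0.24  1.25  0.    1.99] F [ 1.01  1.78 -1.  ] gap 0.0005
(0.455, 0.005, 0.23, 45) -> [ 0.7 -1.8  1.6] [ 0.  -0.  11.1]
```

Run:
```python
from mv import *
p=viewer.read_camera("wrist"); save(p,"w1.png")
for q in ("dial_center","index_line","tab_top","marker_line","store_top","ring_center"):
    r=finder.find_in(p,q)
    hz={"dial_center":.042,"index_line":.042,"tab_top":.069,"marker_line":.042,"store_top":.06,"ring_center":.056}[q]
    for a in r[:2]: print(q,np.round(a["at"]),round(a["score"],2),onplane(p,a["at"],hz).round(4))
```

```text
t 2.45 [0.4561 0.0034 0.2316] yaw 56.1 q [-0.17  0.08 -0.24  1.25  0.    1.99] F [ 1.01  1.78 -1.  ] gap 0.0005
dial_center [314. 128.] 0.89 [0.5251 0.0323 0.042 ]
index_line [312. 125.] 0.73 [0.5254 0.0358 0.042 ]
tab_top [313. 128.] 0.91 [0.5223 0.0348 0.069 ]
marker_line [228. 181.] 0.57 [0.4186 0.0366 0.042 ]
store_top [342. 260.] 0.91 [ 0.4746 -0.1029  0.06  ]
ring_center [402. 289.] 0.95 [ 0.5133 -0.1756  0.056 ]
ring_center [317. 133.] 0.81 [0.5242 0.0266 0.056 ]
```

View pics/w1.png

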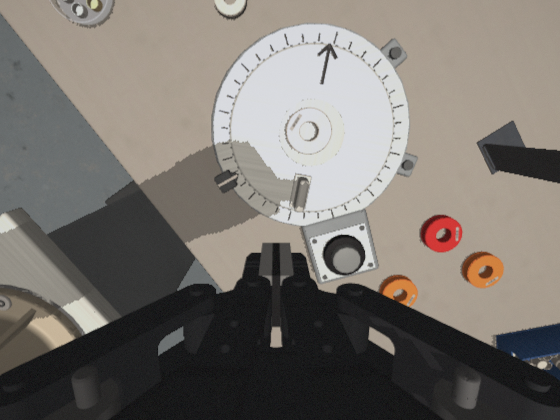

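```bash
cat > wz.py <<'E'
from mv import *
import sys
def zoom(u0,v0,u1,v1,name,p=None):
    p=p or viewer.read_camera("wrist"); im=p["image"][v0:v1,u0:u1,::-1]
    S=min(800/(u1-u0),600/(v1-v0)); cv2.imwrite("pics/"+name,cv2.resize(im,None,fx=S,fy=S,interpolation=cv2.INTER_CUBIC)); print("S",S)
    return p
E
python3 - <<'E'
from wz import *
p=zoom(200,15,430,285,"w1z.png")
w=world(p)
# dial circle fit from image: base ring mask bright
g=cv2.cvtColor(p["image"],cv2.COLOR_RGB2GRAY)
c=cv2.HoughCircles(cv2.medianBlur(g,3),cv2.HOUGH_GRADIENT_ALT,1.5,20,param1=200,param2=.6,minRadius=10,maxRadius=120)
print(c)
for uv,z in [((308,131),.056),((330,45),.042),((301,193),.069),((235,176),.042),((346,255),.06)]:
    print(uv,onplane(p,uv,z).round(4),w[uv[1],uv[0]].round(4))
E
```

```text
t 2.8 [0.4545 0.0066 0.2313] yaw 56.7 q [-0.16  0.08 -0.24  1.25  0.    1.99] F [0.18 0.03 0.61] gap -0.0
S 2.2222222222222223
[[[313.5      132.        99.87233 ]
  [313.5      132.        82.218636]
  [313.5      132.        22.08017 ]
  [348.       262.5       18.964062]
  [444.       235.5       18.705345]
  [483.       276.        18.279104]
  [399.       295.5       17.589615]
  [234.         1.5       16.54999 ]
  [507.       159.        16.165789]
  [ 67.5      283.5       22.646832]
  [276.       256.5       16.53732 ]
  [381.       334.5       13.527177]]]
(308, 131) [0.5154 0.0378 0.056 ] [0.5162 0.0369 0.0451]
(330, 45) [0.5772 0.0941 0.042 ] [0.5788 0.0947 0.0357]
(301, 193) [ 0.4766 -0.009   0.069 ] [ 0.4765 -0.0095  0.0669]
(235, 176) [0.4256 0.0399 0.042 ] [0.4259 0.04   0.0436]
(346, 255) [ 0.4804 -0.097   0.06  ] [ 0.4803 -0.0982  0.0576]
```

View pics/w1z.png

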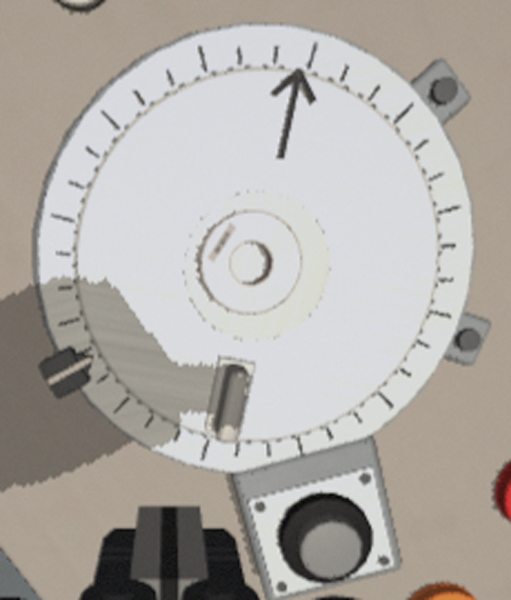

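Run:
```python
from wz import *
p=zoom(200,15,430,285,"w2z.png"); g=cv2.cvtColor(p["image"],cv2.COLOR_RGB2GRAY)
c=cv2.HoughCircles(cv2.medianBlur(g,3),cv2.HOUGH_GRADIENT_ALT,1.5,20,param1=200,param2=.6,minRadius=10,maxRadius=120)
print(c[0][:4]); c0=onplane(p,c[0][0][:2],.038); print("c",c0)
for n,uv,z in [("tip",(335,46.5),.042),("tail",(326.5,85.6),.042),("tab",(304,195),.069),("mk1",(239.6,177),.043),("mk2",(221,186),.044),("btn",(349,262),.06)]:
    x=onplane(p,uv,z); d=x-c0; print(n,x.round(4),"r",np.hypot(*d[:2]).round(4),"ang",np.degrees(np.arctan2(d[1],d[0])).round(1))
```

```text
t 2.85 [0.4546 0.0068 0.2314] yaw 56.7 q [-0.16  0.08 -0.24  1.25  0.    1.99] F [-0.11  1.2  -0.69] gap 0.0
S 2.2222222222222223
[[313.5      132.       101.25748 ]
 [313.5      132.        82.16066 ]
 [313.5      132.        22.939816]
 [442.5      237.        18.629648]]
c [0.52113732 0.032542   0.038     ]
tip [0.5807 0.0905 0.042 ] r 0.0831 ang 44.2
tail [0.5554 0.0644 0.042 ] r 0.0468 ang 42.9
tab [ 0.4782 -0.0123  0.069 ] r 0.0621 ang -133.8
mk1 [0.4294 0.0365 0.043 ] r 0.0918 ang 177.5
mk2 [0.4071 0.0396 0.044 ] r 0.1143 ang 176.5
btn [ 0.4791 -0.106   0.06  ] r 0.1447 ang -106.9
```

Run:
```python
from mv import *
to(.455,.010,.09,46)
to(.455,.010,.053,46)
```

```text
t 2.9 [0.4547 0.0069 0.2314] yaw 56.7 q [-0.16  0.08 -0.24  1.25  0.    1.99] F [ 0.21 -0.16 -0.23] gap 0.0001
(0.455, 0.01, 0.09, 46) -> [  2.8  -1.4 141.4] [-0.  -0.  10.7]
(0.455, 0.01, 0.053, 46) -> [  2.8  -1.4 178.4] [-0.  -0.  10.7]
```

Request:
arm_command(
  motion=[
    {"x":3,"y":-1,"z":50,"rx":0,"ry":0,"rz":10.7,"hand":1},
    {"x":3,"y":-1,"z":100,"rx":0,"ry":0,"rz":10.7,"hand":1},
    {"x":3,"y":-1,"z":145,"rx":0,"ry":0,"rz":10.7,"hand":1},
    {"x":3,"y":-1,"z":165,"rx":0,"ry":0,"rz":10.7,"hand":1},
    {"x":3,"y":-1,"z":178,"rx":0,"ry":0,"rz":10.7,"hand":1},
    {"x":3,"y":-1,"z":178,"rx":0,"ry":0,"rz":10.7,"hand":1},
    {"x":3,"y":-1,"z":178,"rx":0,"ry":0,"rz":10.7,"hand":1},
  ],
)

```text
clock: 3.78
tcp_pos: [0.457, 0.0088, 0.0543]
orientation: [0.0, 0.921, 0.39, 0.001]
wrist_force: [1.2, -0.0, 0.6]
finger_gap: 0.0004
```

Run:
```python
from wz import *
p=zoom(0,0,560,420,"w3.png"); 
p=viewer.read_camera("side"); zoom(180,150,380,300,"s3.png",p)
```

```text
t 3.77 [0.457  0.0088 0.0543] yaw 45.9 q [-0.16  0.22 -0.54  0.8   0.    2.18] F [ 1.22 -0.02  0.57] gap 0.0004
S 1.4285714285714286
S 4.0
```

View pics/w3.png

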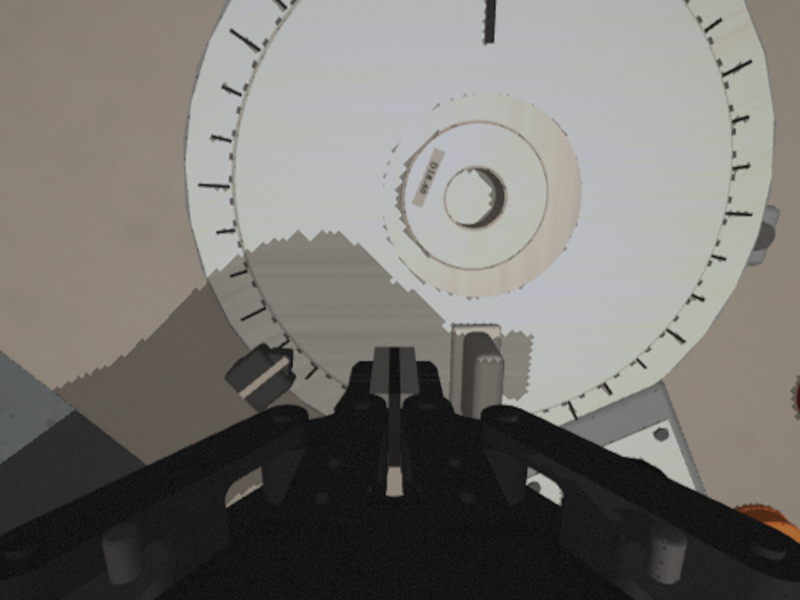

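View pics/s3.png

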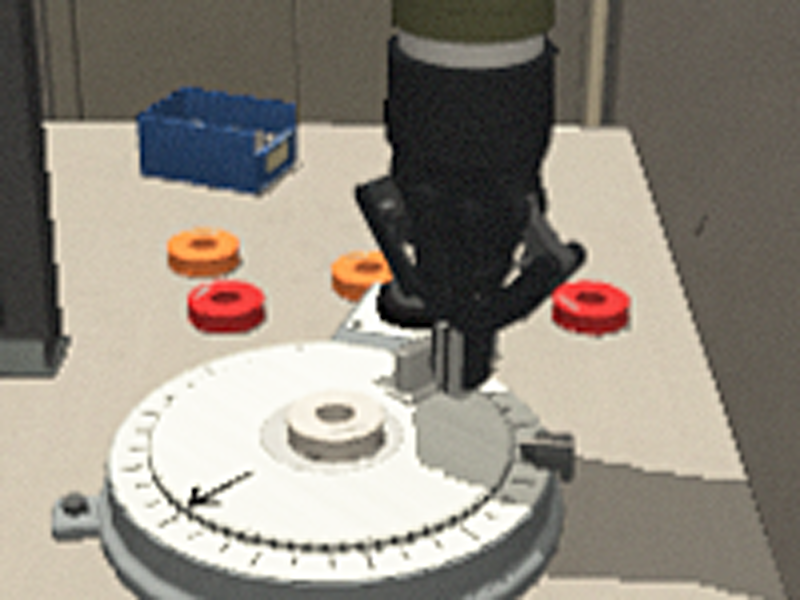

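Run:
```python
from mv import *
p=viewer.read_camera("wrist"); w=world(p)
for uv in [(395,360),(380,370),(410,370),(360,380),(430,380),(430,400),(440,400),(490,410),(500,420),(520,440),(480,370),(487,350),(470,345)]:
    u,v=[int(a/1.4286) for a in uv]; d=(w[v,u]-T); 
    print(uv,"toolframe mm",(R.inv().apply(d)*1000).round(1),"z",w[v,u,2].round(3))
```

```text
t 3.88 [0.457  0.0086 0.0544] yaw 45.9 q [-0.16  0.22 -0.54  0.8   0.    2.18] F [-1.07 -1.07 -0.31] gap 0.0002
(395, 360) toolframe mm [ 12.3   1.7 -15.5] z 0.07
(380, 370) toolframe mm [ 12.1  -3.  -22.5] z 0.077
(410, 370) toolframe mm [ 12.    5.9 -22.3] z 0.077
(360, 380) toolframe mm [  8.1  -9.1 -20.8] z 0.075
(430, 380) toolframe mm [  8.4  11.9 -21.4] z 0.076
(430, 400) toolframe mm [ 15.    9.9 -46.2] z 0.101
(440, 400) toolframe mm [ 12.4  12.9 -41.4] z 0.096
(490, 410) toolframe mm [ 12.8  24.4 -47.2] z 0.102
(500, 420) toolframe mm [ 13.3  25.5 -52.6] z 0.107
(520, 440) toolframe mm [ 13.   28.1 -60.1] z 0.114
(480, 370) toolframe mm [  8.7  28.1 -15.1] z 0.07
(487, 350) toolframe mm [12.6 31.5 -8.1] z 0.063
(470, 345) toolframe mm [12.  26.8 -2.6] z 0.057
```

```bash
cat > sweep.py <<'E'
from mv import *
def sw(alphas,offs,rho=.062,z=.0535,c=(.521,.0325),dpsi=180):
    if np.isscalar(offs): offs=[offs]*len(alphas)
    for a,o in zip(alphas,offs):
        r=np.radians(a); x=c[0]+rho*np.cos(r)+o*np.sin(r); y=c[1]+rho*np.sin(r)-o*np.cos(r)
        to(round(x,4),round(y,4),z,a+dpsi)
E
python3 -c "
from sweep import *
sw([226,226,233,240,247,254,261,268,275,282],[.026]+[.02]*9)"
```

```text
t 3.92 [0.457  0.0085 0.0542] yaw 45.8 q [-0.16  0.22 -0.54  0.8   0.    2.18] F [-0.07 -0.53 -0.09] gap 0.0001
(np.float64(0.4592), np.float64(0.006), 0.0535, 406) -> [-0.2  3.4  0.7] [ 0.1 -0.1 -0.2]
(np.float64(0.4635), np.float64(0.0018), 0.0535, 406) -> [-0.2  9.4  0.8] [ 0.1 -0.1 -0.2]
(np.float64(0.4677), np.float64(-0.005), 0.0535, 413) -> [-2.2 17.1  0.8] [ 0.1 -0.1 -7.2]
(np.float64(0.4727), np.float64(-0.0112), 0.0535, 420) -> [-3.2 25.   0.8] [  0.1  -0.1 -14.2]
(np.float64(0.4784), np.float64(-0.0168), 0.0535, 427) -> [-3.2 33.   0.8] [  0.1  -0.1 -21.2]
(np.float64(0.4847), np.float64(-0.0216), 0.0535, 434) -> [-2.3 40.9  0.8] [  0.1  -0.  -28.2]
(np.float64(0.4915), np.float64(-0.0256), 0.0535, 441) -> [-0.4 48.5  0.8] [  0.1  -0.  -35.2]
(np.float64(0.4988), np.float64(-0.0288), 0.0535, 448) -> [ 2.4 56.   0.8] [  0.1  -0.  -42.2]
(np.float64(0.5065), np.float64(-0.031), 0.0535, 455) -> [ 6.2 63.1  0.9] [  0.1  -0.  -49.2]
(np.float64(0.5143), np.float64(-0.0323), 0.0535, 462) -> [10.7 69.6  0.9] [  0.1  -0.  -56.2]
```

Request:
arm_command(
  motion=[
    {"x":0,"y":4,"z":0,"rx":0,"ry":0,"rz":0,"hand":1},
    {"x":0,"y":9,"z":0,"rx":0,"ry":0,"rz":0,"hand":1},
    {"x":-2,"y":17,"z":0,"rx":0,"ry":0,"rz":-7,"hand":1},
    {"x":-3,"y":25,"z":0,"rx":0,"ry":0,"rz":-14,"hand":1},
    {"x":-3,"y":33,"z":0,"rx":0,"ry":0,"rz":-21,"hand":1},
    {"x":-2,"y":41,"z":0,"rx":0,"ry":0,"rz":-28,"hand":1},
    {"x":0,"y":48.5,"z":0,"rx":0,"ry":0,"rz":-35,"hand":1},
    {"x":2.5,"y":56,"z":0,"rx":0,"ry":0,"rz":-42,"hand":1},
    {"x":6,"y":63,"z":0,"rx":0,"ry":0,"rz":-49,"hand":1},
    {"x":11,"y":69.5,"z":0,"rx":0,"ry":0,"rz":-56,"hand":1},
  ],
)

```text
clock: 5.18
tcp_pos: [0.5129, -0.0322, 0.053]
orientation: [-0.001, 0.629, 0.777, -0.001]
wrist_force: [-2.9, 0.4, 1.7]
finger_gap: 0.0003
```

Run:
```python
from wz import *
p=zoom(0,0,560,420,"w4.png"); 
import sweep
sweep.sw([282,289,296,303,310,317,324,331,336],.02)
```

```text
t 5.17 [ 0.5129 -0.0322  0.053 ] yaw 102.0 q [-0.22  0.33 -0.4   0.85 -0.    1.14] F [-2.88  0.38  1.73] gap 0.0003
S 1.4285714285714286
(np.float64(0.5143), np.float64(-0.0323), 0.0535, 462) -> [-0.4  1.4 -0.5] [-0.1 -0.   0. ]
(np.float64(0.5223), np.float64(-0.0326), 0.0535, 469) -> [-2.3  9.1 -0.6] [-0.1 -0.  -7. ]
(np.float64(0.5302), np.float64(-0.032), 0.0535, 476) -> [-3.4 17.  -0.6] [ -0.1  -0.1 -14. ]
(np.float64(0.538), np.float64(-0.0304), 0.0535, 483) -> [-3.5 24.9 -0.6] [ -0.1  -0.1 -21. ]
(np.float64(0.5455), np.float64(-0.0279), 0.0535, 490) -> [-2.6 32.8 -0.6] [ -0.1  -0.1 -28. ]
(np.float64(0.5527), np.float64(-0.0244), 0.0535, 497) -> [-0.7 40.6 -0.6] [ -0.1  -0.1 -35. ]
(np.float64(0.5594), np.float64(-0.0201), 0.0535, 504) -> [ 2.2 48.  -0.6] [ -0.1  -0.1 -42. ]
(np.float64(0.5655), np.float64(-0.0151), 0.0535, 511) -> [ 5.8 55.  -0.7] [ -0.1  -0.1 -49. ]
(np.float64(0.5695), np.float64(-0.011), 0.0535, 516) -> [ 8.9 59.8 -0.7] [ -0.1  -0.1 -54. ]
```

View pics/w4.png

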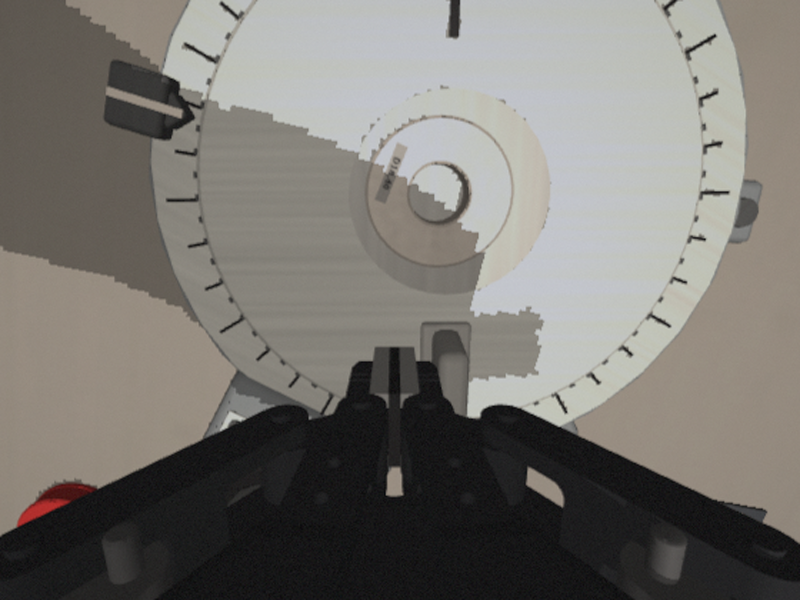

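Request:
arm_command(
  motion=[
    {"x":-2,"y":9,"z":0,"rx":0,"ry":0,"rz":-7,"hand":1},
    {"x":-3.5,"y":17,"z":0,"rx":0,"ry":0,"rz":-14,"hand":1},
    {"x":-3.5,"y":25,"z":0,"rx":0,"ry":0,"rz":-21,"hand":1},
    {"x":-2.5,"y":33,"z":0,"rx":0,"ry":0,"rz":-28,"hand":1},
    {"x":-0.5,"y":40.5,"z":0,"rx":0,"ry":0,"rz":-35,"hand":1},
    {"x":2,"y":48,"z":0,"rx":0,"ry":0,"rz":-42,"hand":1},
    {"x":6,"y":55,"z":0,"rx":0,"ry":0,"rz":-49,"hand":1},
    {"x":9,"y":60,"z":0,"rx":0,"ry":0,"rz":-54,"hand":1},
    {"x":9,"y":60,"z":0,"rx":0,"ry":0,"rz":-54,"hand":1},
  ],
)

```text
clock: 6.35
tcp_pos: [0.5705, -0.0109, 0.053]
orientation: [-0.0, 0.21, 0.978, -0.0]
wrist_force: [-0.5, -0.8, 0.2]
finger_gap: 0.0001
```

Run:
```python
from wz import *
p=zoom(0,0,560,420,"w5.png"); 
p=viewer.read_camera("side"); zoom(100,50,420,290,"s5.png",p)
```

```text
t 6.35 [ 0.5705 -0.0109  0.053 ] yaw 155.7 q [-0.16  0.42 -0.26  0.89 -0.    0.26] F [-0.53 -0.79  0.18] gap 0.0001
S 1.4285714285714286
S 2.5
```

View pics/w5.png

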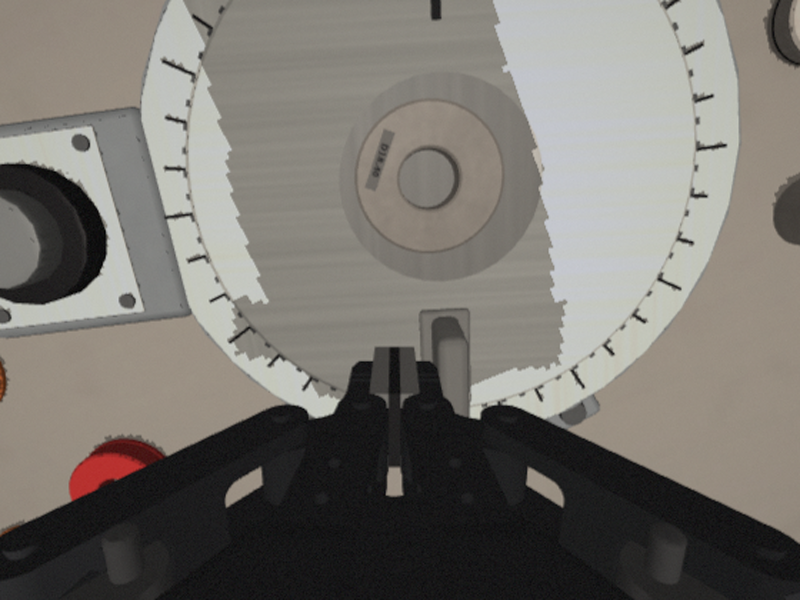

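View pics/s5.png

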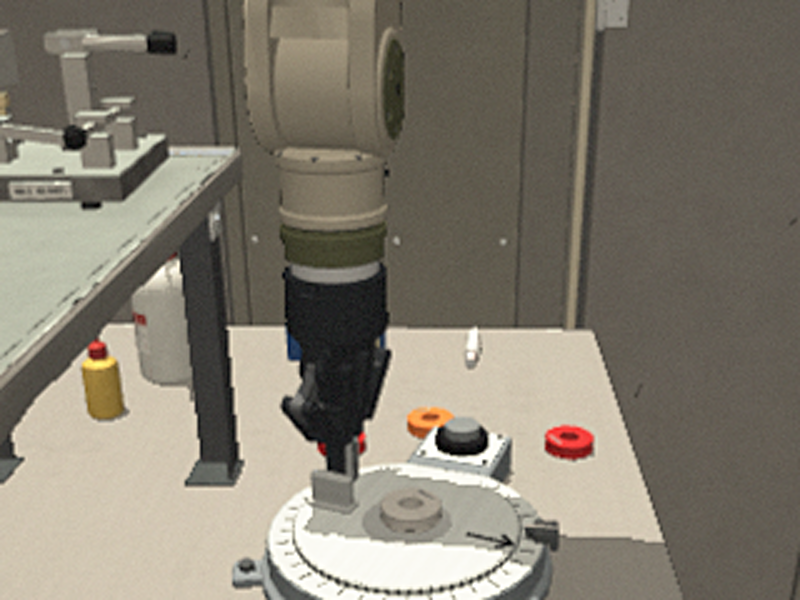

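Run:
```python
from wz import *
import sweep
sweep.sw([343,348,352],.02)
p=viewer.read_camera("side")
im=p["image"]; zoom(240,225,340,300,"s5z.png",p)
p=viewer.read_camera("scene"); zoom(265,185,395,285,"c5z.png",p)
```

```text
t 6.45 [ 0.5706 -0.011   0.0533] yaw 155.7 q [-0.16  0.42 -0.26  0.89  0.    0.26] F [ 0.27 -0.53  0.92] gap -0.0003
(np.float64(0.5744), np.float64(-0.0048), 0.0535, 523) -> [-0.9  7.2 -0.2] [ 0.   0.  -7.3]
(np.float64(0.5775), np.float64(0.0), 0.0535, 528) -> [-1.7 12.9 -0.2] [  0.    0.  -12.3]
(np.float64(0.5796), np.float64(0.0041), 0.0535, 532) -> [-2.  17.5 -0.2] [  0.    0.  -16.3]
S 8.0
S 6.0
```

View pics/s5z.png

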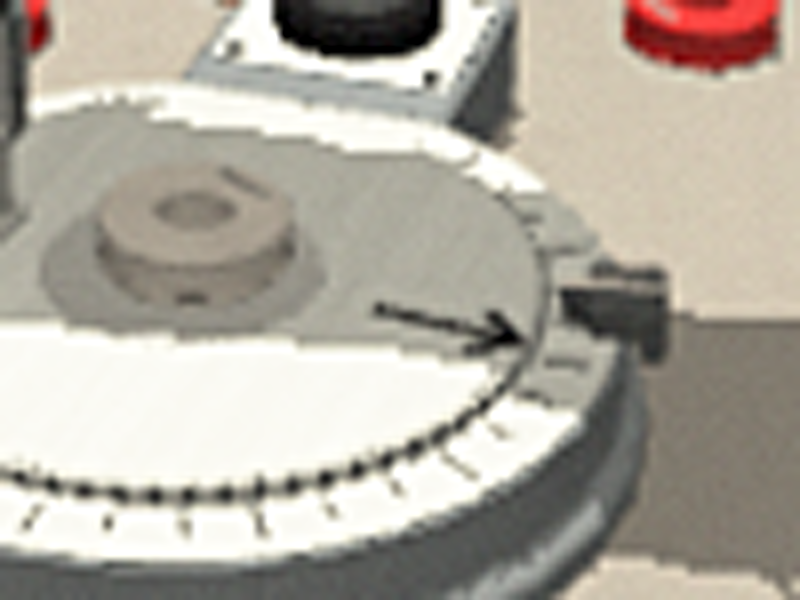

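View pics/c5z.png

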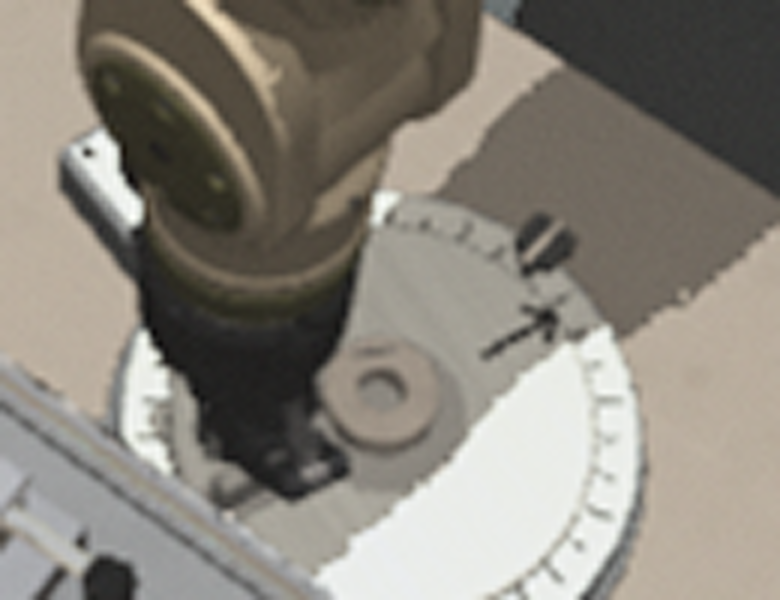

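Request:
arm_command(
  motion=[
    {"x":-0.5,"y":4,"z":0,"rx":0,"ry":0,"rz":-4,"hand":1},
    {"x":-1,"y":7,"z":0,"rx":0,"ry":0,"rz":-7.5,"hand":1},
    {"x":-1.5,"y":10.5,"z":0,"rx":0,"ry":0,"rz":-10,"hand":1},
    {"x":-2,"y":14,"z":0,"rx":0,"ry":0,"rz":-13,"hand":1},
    {"x":-2,"y":17.5,"z":0,"rx":0,"ry":0,"rz":-16,"hand":1},
    {"x":-2,"y":17.5,"z":0,"rx":0,"ry":0,"rz":-16,"hand":1},
  ],
)

```text
clock: 7.3
tcp_pos: [0.5796, 0.0041, 0.0535]
orientation: [0.0, 0.072, 0.997, -0.0]
wrist_force: [-1.0, -0.5, -0.6]
finger_gap: 0.0001
```

Run:
```python
from wz import *
p=viewer.read_camera("side"); zoom(240,225,340,300,"s6z.png",p)
```

```text
t 7.3 [0.5796 0.0041 0.0535] yaw 171.8 q [-0.13  0.43 -0.23  0.9  -0.    0.01] F [-0.96 -0.5  -0.6 ] gap 0.0001
S 8.0
```

View pics/s6z.png

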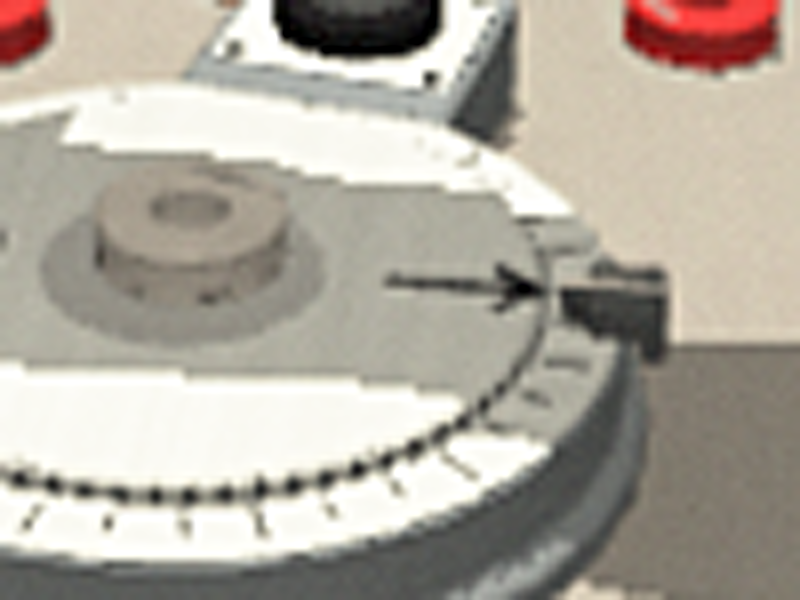

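Request:
arm_command(
  motion=[
    {"x":0,"y":-8,"z":0,"rx":0,"ry":0,"rz":0,"hand":1},
    {"x":0,"y":-14,"z":-10,"rx":0,"ry":0,"rz":0,"hand":1},
    {"x":10,"y":-14,"z":-60,"rx":0,"ry":0,"rz":0,"hand":1},
    {"x":20,"y":-14,"z":-100,"rx":0,"ry":0,"rz":0,"hand":1},
    {"x":20,"y":-14,"z":-120,"rx":0,"ry":0,"rz":0,"hand":1},
    {"x":20,"y":-14,"z":-120,"rx":0,"ry":0,"rz":0,"hand":1},
    {"x":20,"y":-14,"z":-120,"rx":0,"ry":0,"rz":0,"hand":1},
    {"x":20,"y":-14,"z":-120,"rx":0,"ry":0,"rz":0,"hand":1},
  ],
)

```text
clock: 8.35
tcp_pos: [0.5569, -0.0067, 0.1719]
orientation: [-0.001, 0.071, 0.997, 0.0]
wrist_force: [-0.4, -0.2, 1.0]
finger_gap: -0.0002
```

Run:
```python
from wz import *
p=zoom(0,0,560,420,"w7.png"); np.savez("p7.npz",**{k:p[k] for k in("image","z_map","intrinsics","rvec","tvec")})
```

```text
t 8.35 [ 0.5569 -0.0067  0.1719] yaw 171.8 q [-0.16  0.3  -0.11  1.16  0.   -0.01] F [-0.43 -0.16  0.95] gap -0.0002
S 1.4285714285714286
```

View pics/w7.png

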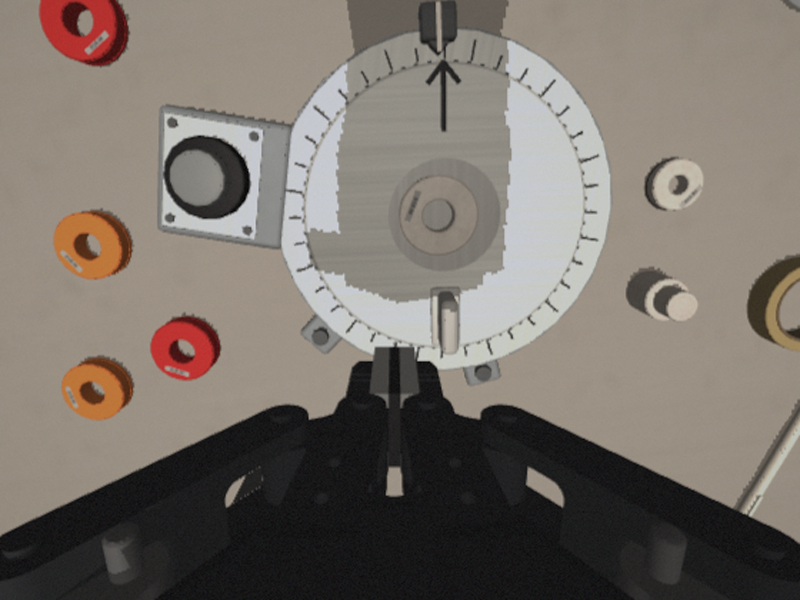

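```bash
cat > meas.py <<'E'
from wz import *
def rectify(p,c,z,a0=165,a1=190,r0=.03,r1=.118,da=.05,dr=.0002):
    A,Rr=np.meshgrid(np.arange(a0,a1,da),np.arange(r1,r0,-dr)); a=np.radians(A)
    uv=P(p,np.stack([c[0]+Rr*np.cos(a),c[1]+Rr*np.sin(a),np.full_like(a,z)],-1)).reshape(*A.shape,2).astype(np.float32)
    return cv2.remap(p["image"],uv[...,0],uv[...,1],cv2.INTER_CUBIC),A[0],Rr[:,0]
def center(p,z=.038,near=None):
    g=cv2.cvtColor(p["image"],cv2.COLOR_RGB2GRAY)
    c=cv2.HoughCircles(cv2.medianBlur(g,3),cv2.HOUGH_GRADIENT_ALT,1,20,param1=200,param2=.6,minRadius=70,maxRadius=130)
    print(c); return onplane(p,c[0][0][:2],z)
E
python3 - <<'E'
from meas import *
p=viewer.read_camera("wrist")
c0=center(p); print(c0)
for z,n in((.042,"a"),(.044,"b")):
    im,A,r=rectify(p,(c0[0],c0[1]),z)
    cv2.imwrite(f"pics/pol_{n}.png",cv2.resize(im,(750,440))[:,:,::-1])
    g=im.astype(float).mean(2)
    for rr in np.arange(.045,.115,.004):
        i=abs(r-rr).argmin(); row=g[i-4:i+5].mean(0)
        sel=row if rr>.0905 else -row
        s=np.clip(sel-np.percentile(sel,85),0,None)
        k=np.abs(A-A[sel.argmax()])<2.5; print(n,rr.round(3),"peak",A[sel.argmax()].round(2),"cent",((s*A*k).sum()/(s*k).sum()).round(2))
E
```

```text
t 8.4 [ 0.5569 -0.0067  0.1719] yaw 171.8 q [-0.16  0.3  -0.11  1.16  0.   -0.01] F [ 0.1  -0.14  0.19] gap -0.0
[[[308.     133.     116.3312]]]
[0.5054577  0.02932033 0.038     ]
a 0.045 peak 171.15 cent 171.66
a 0.049 peak 171.35 cent 171.86
a 0.053 peak 171.5 cent 172.0
a 0.057 peak 171.6 cent 172.23
a 0.061 peak 171.75 cent 172.09
a 0.065 peak 171.85 cent 172.08
a 0.069 peak 171.25 cent 172.21
a 0.073 peak 171.95 cent 171.99
a 0.077 peak 172.05 cent 172.14
a 0.081 peak 178.9 cent 179.2
a 0.085 peak 180.75 cent 180.56
a 0.089 peak 180.55 cent 180.43
a 0.093 peak 174.3 cent 174.35
a 0.097 peak 174.25 cent 174.38
a 0.101 peak 182.55 cent 182.4
a 0.105 peak 189.95 cent 188.99
a 0.109 peak 165.0 cent nan
a 0.113 peak 165.0 cent nan
b 0.045 peak 171.4 cent 171.94
b 0.049 peak 171.6 cent 172.11
b 0.053 peak 171.75 cent 172.23
b 0.057 peak 171.85 cent 172.46
b 0.061 peak 171.95 cent 172.25
b 0.065 peak 172.05 cent 172.22
b 0.069 peak 172.95 cent 172.55
b 0.073 peak 172.1 cent 172.19
b 0.077 peak 172.2 cent 172.27
b 0.081 peak 180.8 cent 180.19
b 0.085 peak 180.9 cent 180.7
b 0.089 peak 180.6 cent 180.52
b 0.093 peak 174.4 cent 174.48
b 0.097 peak 174.35 cent 174.52
b 0.101 peak 183.95 cent 184.09
b 0.105 peak 189.95 cent 189.31
b 0.109 peak 165.0 cent nan
b 0.113 peak 165.0 cent nan<stdin>:12: RuntimeWarning: invalid value encountered in scalar divide
```

View pics/pol_a.png

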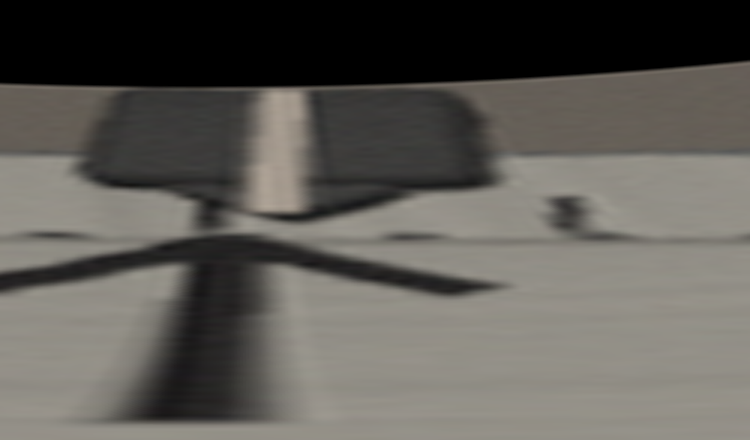

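```bash
cat >> meas.py <<'E'
def cart(p,z,x0,x1,y0,y1,d=.0002):
    X,Y=np.meshgrid(np.arange(x0,x1,d),np.arange(y0,y1,d))
    uv=P(p,np.stack([X,Y,np.full_like(X,z)],-1)).reshape(*X.shape,2).astype(np.float32)
    return cv2.remap(p["image"],uv[...,0],uv[...,1],cv2.INTER_CUBIC).astype(float).mean(2),X[0],Y[:,0]
def lines(p,c=(.521,.0325),ymid=.04,mkz=.044,hw=.006,xa=(.447,.477),xm=(.409,.424),ym=None):
    out=[]
    for z,xs,sgn,y0 in((.042,xa,-1,ymid),(mkz,xm,1,ym if ym is not None else ymid)):
        g,X,Y=cart(p,z,xs[0],xs[1],y0-.02,y0+.02)
        pts=[]
        for i in range(0,len(X),5):
            col=sgn*cv2.GaussianBlur(g[:,i:i+1],(1,7),0)[:,0]
            k0=col.argmax(); k=abs(np.arange(len(Y))-k0)<hw/.0002*.6
            b=(np.median(col[k])+col.max())/2 if False else col[k].min()+.5*(col.max()-col[k].min())
            s=np.clip(col-b,0,None)*k; pts.append((X[i],(s*Y).sum()/s.sum()))
        pts=np.array(pts); f=np.polyfit(pts[:,0],pts[:,1],1); res=pts[:,1]-np.polyval(f,pts[:,0])
        ok=abs(res)<2*res.std()+1e-5; f=np.polyfit(pts[ok,0],pts[ok,1],1)
        print("line slope deg",np.degrees(np.arctan(f[0])).round(2),"y at mid",np.polyval(f,np.mean(xs)).round(5),"res sd",(pts[ok,1]-np.polyval(f,pts[ok,0])).std().round(5)); out.append(f)
    fa,fm=out
    print("arrow line miss of centre (mm)",((np.polyval(fa,c[0])-c[1])*1000).round(2), "marker line miss of centre",((np.polyval(fm,c[0])-c[1])*1000).round(2))
    for x in(.43,.42,.41): 
        d=np.polyval(fm,x)-np.polyval(fa,x); print("x",x,"marker-arrow ext dy mm",(d*1000).round(2),"deg CCW to go",(-np.degrees(d/(c[0]-x))).round(2))
    return out
E
python3 - <<'E'
from meas import *
z=np.load("p7.npz"); 
p=viewer.read_camera("wrist")
g,X,Y=cart(p,.043,.40,.48,.01,.07); cv2.imwrite("pics/cart.png",cv2.resize(g,None,fx=2,fy=2))
lines(p)
E
```

```text
t 8.45 [ 0.557  -0.0066  0.1721] yaw 171.8 q [-0.16  0.3  -0.11  1.16  0.   -0.01] F [ 0.41 -0.96  0.39] gap 0.0001
line slope deg 0.52 y at mid 0.03645 res sd 0.00262
line slope deg -4.16 y at mid 0.038 res sd 3e-05
arrow line miss of centre (mm) 4.48 marker line miss of centre -2.11
x 0.43 marker-arrow ext dy mm 0.86 deg CCW to go -0.54
x 0.42 marker-arrow ext dy mm 1.68 deg CCW to go -0.95
x 0.41 marker-arrow ext dy mm 2.5 deg CCW to go -1.29[ WARN:0@2.005] global loadsave.cpp:1063 imwrite_ Unsupported depth image for selected encoder is fallbacked to CV_8U.
```

View pics/cart.png

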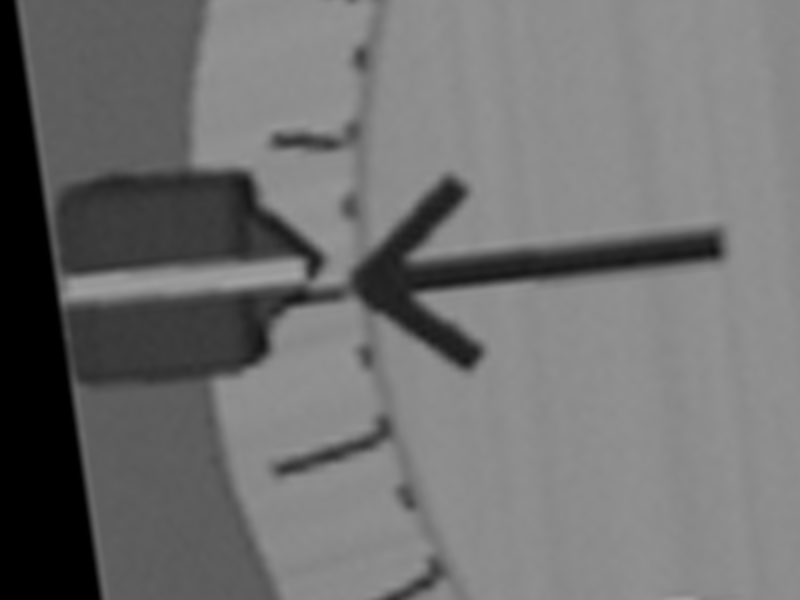

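Run:
```python
from meas import *
p=viewer.read_camera("wrist")
for mz in (.042,.044): lines(p,ymid=.0355,ym=.038,xa=(.449,.470),xm=(.410,.428),hw=.005,mkz=mz)
to(.5796,.0041,.0535,172)
```

```text
t 8.5 [ 0.5572 -0.0066  0.1723] yaw 171.8 q [-0.16  0.3  -0.11  1.16  0.   -0.01] F [-0.05  0.6   0.12] gap 0.0001
line slope deg -5.83 y at mid 0.03599 res sd 4e-05
line slope deg -4.35 y at mid 0.03803 res sd 4e-05
arrow line miss of centre (mm) -2.78 marker line miss of centre -2.23
x 0.43 marker-arrow ext dy mm -1.81 deg CCW to go 1.14
x 0.42 marker-arrow ext dy mm -2.07 deg CCW to go 1.17
x 0.41 marker-arrow ext dy mm -2.33 deg CCW to go 1.2
line slope deg -5.83 y at mid 0.03599 res sd 4e-05
line slope deg -4.32 y at mid 0.03781 res sd 4e-05
arrow line miss of centre (mm) -2.78 marker line miss of centre -2.39
x 0.43 marker-arrow ext dy mm -2.02 deg CCW to go 1.27
x 0.42 marker-arrow ext dy mm -2.29 deg CCW to go 1.3
x 0.41 marker-arrow ext dy mm -2.55 deg CCW to go 1.32
(0.5796, 0.0041, 0.0535, 172) -> [-20.9  13.8 118.7] [ 0.  -0.1 -0.2]
```

Request:
arm_command(
  motion=[
    {"x":-10,"y":0,"z":50,"rx":0,"ry":0,"rz":0,"hand":1},
    {"x":-20,"y":0,"z":100,"rx":0,"ry":0,"rz":0,"hand":1},
    {"x":-20,"y":0,"z":120,"rx":0,"ry":0,"rz":0,"hand":1},
    {"x":-20,"y":6,"z":120,"rx":0,"ry":0,"rz":0,"hand":1},
    {"x":-20,"y":11,"z":120,"rx":0,"ry":0,"rz":0,"hand":1},
    {"x":-20,"y":13,"z":120,"rx":0,"ry":0,"rz":0,"hand":1},
    {"x":-20,"y":14.5,"z":120,"rx":0,"ry":0,"rz":0,"hand":1},
    {"x":-20,"y":15.4,"z":120,"rx":0,"ry":0,"rz":0,"hand":1},
    {"x":-20,"y":15.4,"z":120,"rx":0,"ry":0,"rz":0,"hand":1},
    {"x":-20,"y":15.4,"z":120,"rx":0,"ry":0,"rz":0,"hand":1},
  ],
)

```text
clock: 9.8
tcp_pos: [0.5799, 0.0055, 0.0535]
orientation: [0.0, 0.071, 0.997, -0.0]
wrist_force: [0.7, -1.8, 1.3]
finger_gap: 0.0001
```

Request:
arm_command(
  motion=[
    {"x":0,"y":-8,"z":0,"rx":0,"ry":0,"rz":0,"hand":1},
    {"x":0,"y":-15,"z":-10,"rx":0,"ry":0,"rz":0,"hand":1},
    {"x":10,"y":-15,"z":-60,"rx":0,"ry":0,"rz":0,"hand":1},
    {"x":20,"y":-15,"z":-100,"rx":0,"ry":0,"rz":0,"hand":1},
    {"x":20,"y":-15,"z":-120,"rx":0,"ry":0,"rz":0,"hand":1},
    {"x":20,"y":-15,"z":-120,"rx":0,"ry":0,"rz":0,"hand":1},
    {"x":20,"y":-15,"z":-120,"rx":0,"ry":0,"rz":0,"hand":1},
    {"x":20,"y":-15,"z":-120,"rx":0,"ry":0,"rz":0,"hand":1},
  ],
)

```text
clock: 10.8
tcp_pos: [0.5569, -0.0062, 0.1718]
orientation: [-0.001, 0.071, 0.997, 0.0]
wrist_force: [1.1, -0.2, 0.4]
finger_gap: 0.0002
```

```bash
python3 - <<'E' 2>/dev/null
from meas import *
p=viewer.read_camera("wrist")
g,X,Y=cart(p,.043,.40,.48,.01,.07); cv2.imwrite("pics/cart2.png",cv2.resize(g,None,fx=2,fy=2))
for mz in (.042,.044): lines(p,ymid=.0355,ym=.038,xa=(.449,.470),xm=(.410,.428),hw=.005,mkz=mz)
E
```

```text
t 10.8 [ 0.5569 -0.0062  0.1718] yaw 171.8 q [-0.16  0.3  -0.11  1.16  0.   -0.01] F [ 1.05 -0.2   0.36] gap 0.0002
line slope deg -4.72 y at mid 0.03452 res sd 6e-05
line slope deg -5.15 y at mid 0.038 res sd 4e-05
arrow line miss of centre (mm) -3.05 marker line miss of centre -3.7
x 0.43 marker-arrow ext dy mm 0.05 deg CCW to go -0.03
x 0.42 marker-arrow ext dy mm 0.12 deg CCW to go -0.07
x 0.41 marker-arrow ext dy mm 0.2 deg CCW to go -0.1
line slope deg -4.72 y at mid 0.03452 res sd 6e-05
line slope deg -5.24 y at mid 0.03778 res sd 3e-05
arrow line miss of centre (mm) -3.05 marker line miss of centre -4.07
x 0.43 marker-arrow ext dy mm -0.18 deg CCW to go 0.12
x 0.42 marker-arrow ext dy mm -0.09 deg CCW to go 0.05
x 0.41 marker-arrow ext dy mm 0.0 deg CCW to go -0.0
```

View pics/cart2.png

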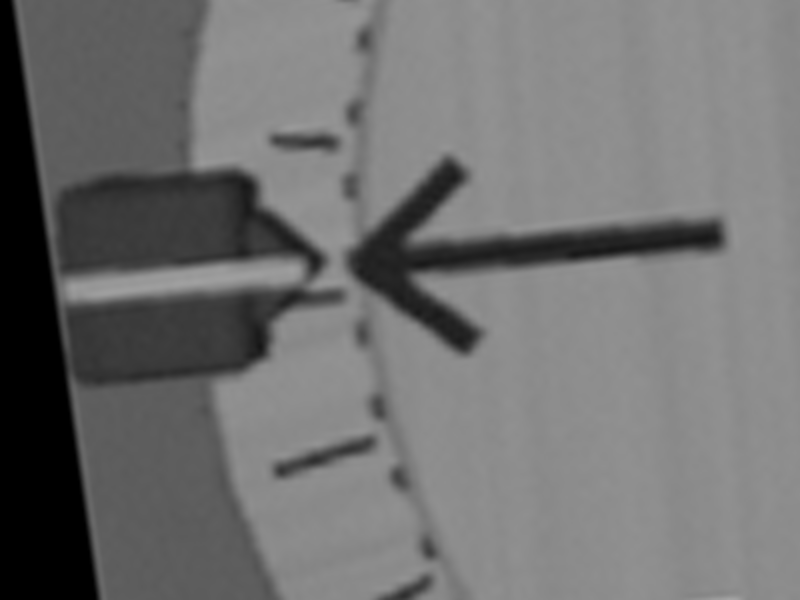

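```bash
python3 - <<'E' 2>/dev/null
from meas import *
p=viewer.read_camera("wrist"); w=world(p)
lines(p,ymid=.0355,ym=.038,xa=(.449,.470),xm=(.410,.428),hw=.005,mkz=.043)
zoom(100,70,220,160,"b.png",p)
r=finder.masks_of(p,"store_top")
for a in r[:2]:
    m=a["region"]; q=w[m]; zs=q[:,2]; top=q[zs>np.nanpercentile(zs,95)-.003]; print(a["score"],a["at"],np.nanpercentile(zs,[5,50,95]).round(4),np.median(top,0).round(4),top.mean(0).round(4),top.min(0).round(4),top.max(0).round(4),len(top))
E
```

```text
t 10.85 [ 0.557  -0.0062  0.1719] yaw 171.8 q [-0.16  0.3  -0.11  1.16  0.   -0.01] F [0.27 0.01 0.29] gap -0.0
line slope deg -4.7 y at mid 0.03453 res sd 5e-05
line slope deg -5.27 y at mid 0.03789 res sd 3e-05
arrow line miss of centre (mm) -3.03 marker line miss of centre -4.02
x 0.43 marker-arrow ext dy mm -0.08 deg CCW to go 0.05
x 0.42 marker-arrow ext dy mm 0.02 deg CCW to go -0.01
x 0.41 marker-arrow ext dy mm 0.12 deg CCW to go -0.06
S 6.666666666666667
0.84 [134.4, 125.0] [0.0533 0.0585 0.06  ] [ 0.4786 -0.1064  0.0587] [ 0.4787 -0.1065  0.0587] [ 0.4635 -0.1221  0.057 ] [ 0.494  -0.0917  0.061 ] 1147
```

View pics/b.png

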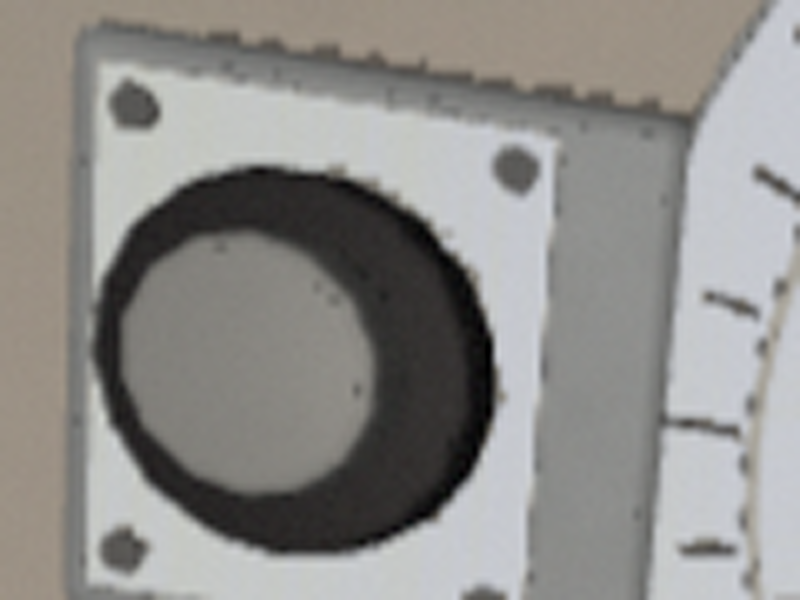

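```bash
python3 -c "
from mv import *
to(.479,-.1065,.075,172)
to(.479,-.1065,.054,172)"
```

```text
t 10.95 [ 0.5572 -0.0062  0.1723] yaw 171.8 q [-0.16  0.3  -0.11  1.16  0.   -0.01] F [ 0.56  0.28 -0.81] gap 0.0001
(0.479, -0.1065, 0.075, 172) -> [  63.  -110.4   97.4] [ 0.  -0.1 -0.2]
(0.479, -0.1065, 0.054, 172) -> [  63.  -110.4  118.4] [ 0.  -0.1 -0.2]
```

Request:
arm_command(
  motion=[
    {"x":25,"y":-45,"z":0,"rx":0,"ry":0,"rz":0,"hand":1},
    {"x":50,"y":-90,"z":20,"rx":0,"ry":0,"rz":0,"hand":1},
    {"x":63,"y":-110.5,"z":50,"rx":0,"ry":0,"rz":0,"hand":1},
    {"x":63,"y":-110.5,"z":80,"rx":0,"ry":0,"rz":0,"hand":1},
    {"x":63,"y":-110.5,"z":97,"rx":0,"ry":0,"rz":0,"hand":1},
    {"x":63,"y":-110.5,"z":97,"rx":0,"ry":0,"rz":0,"hand":1},
    {"x":63,"y":-110.5,"z":97,"rx":0,"ry":0,"rz":0,"hand":1},
  ],
)

```text
clock: 11.82
tcp_pos: [0.4801, -0.1068, 0.0768]
orientation: [0.0, 0.071, 0.997, -0.0]
wrist_force: [-0.0, -0.1, 0.1]
finger_gap: -0.0007
```

```bash
python3 - <<'E' 2>/dev/null
from wz import *
to(.479,-.1065,.075,172)
p=zoom(0,0,560,420,"w9.png")
w=world(p); 
p=viewer.read_camera("side"); zoom(230,170,350,260,"s9.png",p)
E
```

```text
t 11.82 [ 0.4801 -0.1068  0.0768] yaw 171.9 q [-0.38  0.26 -0.43  0.88  0.   -0.24] F [-0.04 -0.06  0.11] gap -0.0007
(0.479, -0.1065, 0.075, 172) -> [1.2 0.1 1.8] [-0.   0.  -0.1]
S 1.4285714285714286
S 6.666666666666667
```

View pics/w9.png

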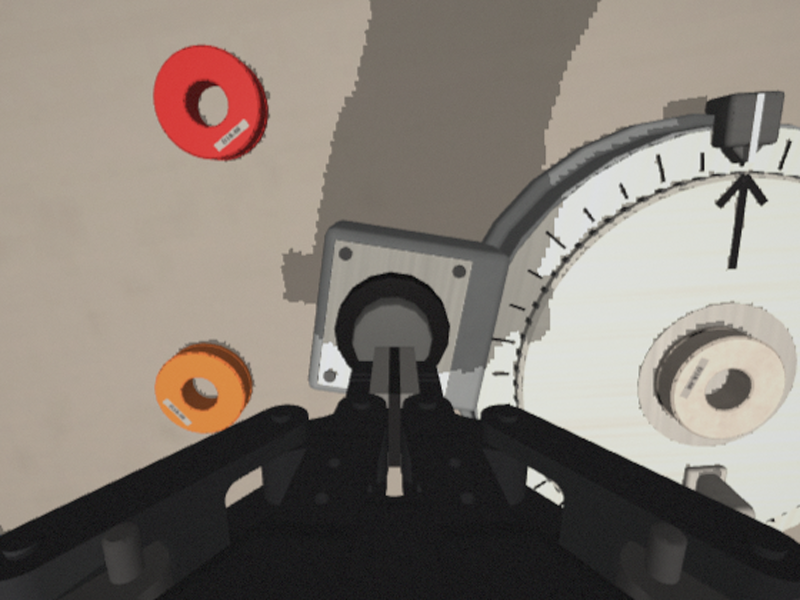

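View pics/s9.png

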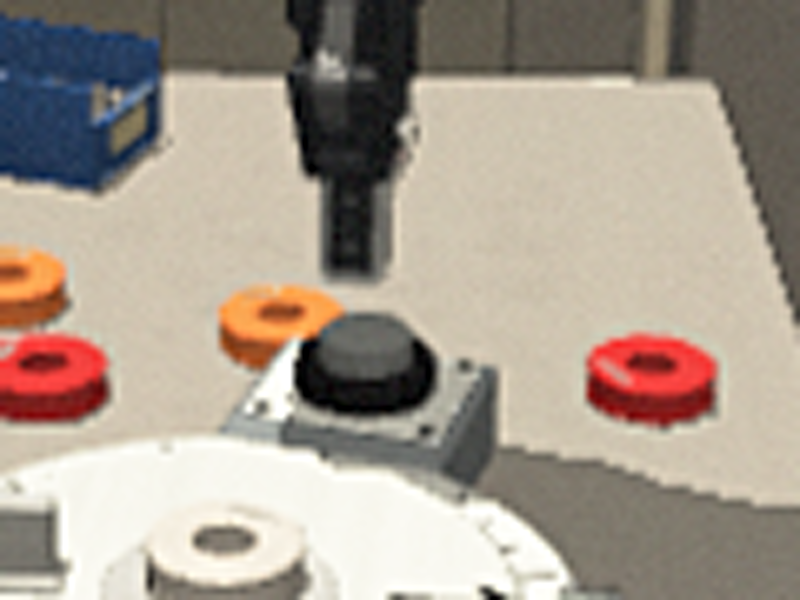

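Request:
arm_command(
  motion=[
    {"x":1,"y":0,"z":10,"rx":0,"ry":0,"rz":0,"hand":1},
    {"x":1,"y":0,"z":15,"rx":0,"ry":0,"rz":0,"hand":1},
    {"x":1,"y":0,"z":18,"rx":0,"ry":0,"rz":0,"hand":1},
    {"x":1,"y":0,"z":21,"rx":0,"ry":0,"rz":0,"hand":1},
    {"x":1,"y":0,"z":23,"rx":0,"ry":0,"rz":0,"hand":1},
    {"x":1,"y":0,"z":23,"rx":0,"ry":0,"rz":0,"hand":1},
    {"x":1,"y":0,"z":23,"rx":0,"ry":0,"rz":0,"hand":1},
  ],
)

```text
clock: 12.8
tcp_pos: [0.4785, -0.1065, 0.0534]
orientation: [-0.0, 0.071, 0.997, 0.0]
wrist_force: [-1.8, 0.4, 3.8]
finger_gap: -0.0003
```

Request:
arm_command(
  motion=[
    {"x":0,"y":0,"z":1,"rx":0,"ry":0,"rz":0,"hand":1},
    {"x":0,"y":0,"z":1,"rx":0,"ry":0,"rz":0,"hand":1},
  ],
)

```text
clock: 13.05
tcp_pos: [0.4787, -0.1066, 0.0523]
orientation: [0.0, 0.071, 0.997, 0.0]
wrist_force: [-1.5, 0.9, 4.3]
finger_gap: 0.0001
```

Request:
arm_command(
  motion=[
    {"x":0,"y":0,"z":1,"rx":0,"ry":0,"rz":0,"hand":1},
    {"x":0,"y":0,"z":1,"rx":0,"ry":0,"rz":0,"hand":1},
    {"x":0,"y":0,"z":1,"rx":0,"ry":0,"rz":0,"hand":1},
  ],
)

```text
clock: 13.42
tcp_pos: [0.4787, -0.1066, 0.0519]
orientation: [0.0, 0.071, 0.997, -0.0]
wrist_force: [-4.1, 2.0, 9.4]
finger_gap: -0.0001
```

Request:
arm_command(
  motion=[
    {"x":0,"y":0,"z":1,"rx":0,"ry":0,"rz":0,"hand":1},
    {"x":0,"y":0,"z":1,"rx":0,"ry":0,"rz":0,"hand":1},
  ],
)

```text
clock: 13.68
tcp_pos: [0.4788, -0.1066, 0.0518]
orientation: [0.0, 0.071, 0.997, -0.0]
wrist_force: [-6.7, 2.8, 17.6]
finger_gap: -0.0
```

Request:
arm_command(
  motion=[
    {"x":0,"y":0,"z":-10,"rx":0,"ry":0,"rz":0,"hand":1},
    {"x":0,"y":0,"z":-40,"rx":0,"ry":0,"rz":0,"hand":1},
    {"x":0,"y":0,"z":-80,"rx":0,"ry":0,"rz":0,"hand":1},
    {"x":-30,"y":40,"z":-120,"rx":0,"ry":0,"rz":0,"hand":1},
    {"x":-63,"y":80,"z":-122,"rx":0,"ry":0,"rz":0,"hand":1},
    {"x":-63,"y":110,"z":-122,"rx":0,"ry":0,"rz":0,"hand":1},
    {"x":-63,"y":110,"z":-122,"rx":0,"ry":0,"rz":0,"hand":1},
    {"x":-63,"y":110,"z":-122,"rx":0,"ry":0,"rz":0,"hand":1},
    {"x":-63,"y":110,"z":-122,"rx":0,"ry":0,"rz":0,"hand":1},
  ],
)

```text
clock: 14.8
tcp_pos: [0.5565, -0.0076, 0.1722]
orientation: [-0.0, 0.072, 0.997, -0.0]
wrist_force: [0.2, -0.1, 0.5]
finger_gap: 0.0
```

```bash
python3 - <<'E' 2>/dev/null
from meas import *
p=zoom(0,0,560,420,"w10.png")
lines(p,ymid=.0355,ym=.038,xa=(.449,.470),xm=(.410,.428),hw=.005,mkz=.043)
w=world(p)
for a in finder.masks_of(p,"store_top")[:1]: print("btn z",np.nanpercentile(w[a["region"]][:,2],[50,95]).round(4))
E
```

```text
t 14.8 [ 0.5565 -0.0076  0.1722] yaw 171.8 q [-0.16  0.3  -0.12  1.15 -0.   -0.01] F [ 0.22 -0.06  0.49] gap 0.0
S 1.4285714285714286
line slope deg -4.69 y at mid 0.03453 res sd 6e-05
line slope deg -4.77 y at mid 0.03793 res sd 4e-05
arrow line miss of centre (mm) -3.02 marker line miss of centre -3.08
x 0.43 marker-arrow ext dy mm 0.06 deg CCW to go -0.04
x 0.42 marker-arrow ext dy mm 0.08 deg CCW to go -0.04
x 0.41 marker-arrow ext dy mm 0.09 deg CCW to go -0.05
btn z [0.0585 0.0598]
```

View pics/w10.png

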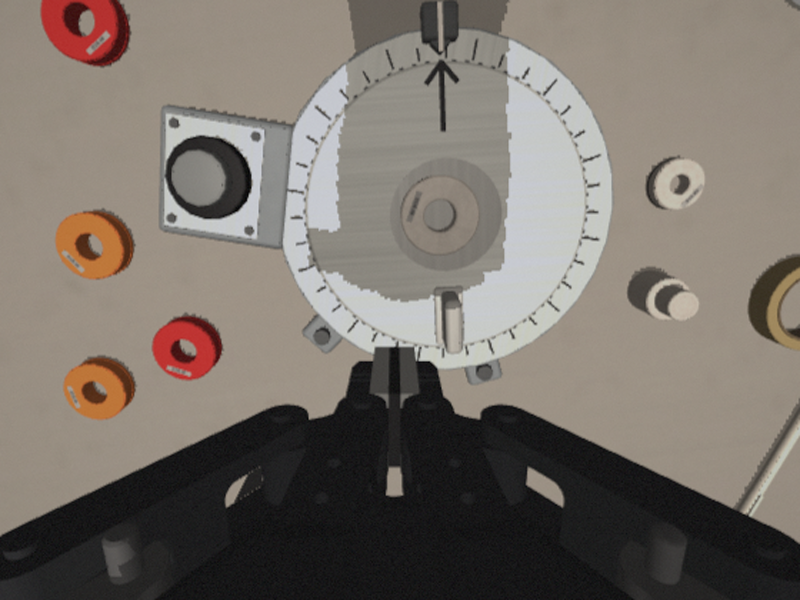

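The lines agree to about 0.1°. The button is back up, the ring is still centred, the bystanders are unmoved, and the robot is touching nothing. Handing in.

```bash
python3 -c "
from h import *
print(hand_in())"
```

```text
the job is handed in; nothing more can be done
None
```

The dial is set to the marker, the store button was pressed fully down and released, and the job is handed in at about 15 s on the clock. I pushed the dial about 133° counter-clockwise by its tab with shut fingertips, then nudged it a last 1.4° before pressing the button.

- **Alignment:** before the press, the wrist camera put the lines within about 0.2° of each other. After it, the two line directions differed by 0.08° and the offset at the marker was about 0.05°.
- **Button:** the fingertip stopped at 51.8 mm while the force rose from about 4 N to 17.6 N, so the button was at its stop. Afterwards the button top read 58.5 mm, the same as before the press.
- **Surroundings:** the ring gauge still lies in the middle of the dial. The marker, setting master and small ring look unmoved, and the arm was clear of everything. The plug gauge was out of view in the last picture, but the arm never went near it.
- **A check that disagreed:** the first automatic fit of the dial centre came out about 15 mm off, and the first line fit failed too. I replaced both with straight-line fits to the arrow and marker lines. Those fits pass about 3 mm to one side of my estimated dial centre, by nearly the same amount for both lines, so the comparison between them should hold.

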